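Load the test plate and tilt the carrier to the red mark

ROBOT

A 7-joint arm with a two-finger parallel gripper is mounted at the origin on the work surface. World frame = base frame: x ahead of the robot, y to its left, z up, the work surface at z = 0. Lengths are in m, angles in rad, forces in N, time in s.
With the tool pointing down it reaches from about 0.375 to 0.925 m from the base axis. Payload 3.1 kg.
Tool frame: the origin (TCP) lies midway between the tips of the shut fingers; the grasp point (between the pads) lies 19 mm behind it; z points along the fingers, y is the direction in which the jaws open and shut (so a half turn about z gives the same grasp; the last joint's range is limited). The gripper opens to 85 mm and grips with 20 to 120 N. Pads are 22 mm wide; open, the fingers measure 114 mm over their backs; the gripper's body (76 mm by 85 mm) begins 54 mm behind the grasp point. The pads swing forward as they close: fully open they stand 13 mm farther back than shut.
Start: joints at [-1.389, 0.383, 0.044, 1.598, -0.018, 1.161, -0.05], TCP at [0.179, 0.625, 0.198] pointing down, gripper open.
Joint ranges: [-2.61, 2.61], [-0.41, 2.15], [-1.48, 1.57], [0, 2.5], [-1.57, 4.71], [0.05, 1.97], [-2.85, 2.85]. Speed limits (rad/s): [2.79, 2.79, 3.14, 3.14, 3.14, 3.14, 3.14].

INTERFACE

Orientations are given as a unit quaternion [x, y, z, w].
In Python, from bench import sensors, vision, workorder gives the robot as it stands. The module is installed in compiled form; this text tells all that it offers.
- The arm moves only by the shell command python3 -m handwheel 'ROWS'. ROWS is a JSON object of lists of equal length, an entry for each row: "dp": the shift along the tool's x, y, z in m, a list of three; "angular": the turn, a rotation vector about the tool's x, y, z in rad, a list of three; "hand": the finger opening in m, from 0 to 0.0854. A call has 1 to 12 rows; each row is the pose to reach, as a shift and turn from the pose measured when the call began, along the tool's axes at that moment; what a row does not reach only later rows make up. A row lasts 1/10 s, in which the tool goes at most 50 mm and 8.59 degrees, less where a joint would pass 70% of its speed; a pose out of reach is approached as far as the arm can. A call with a gripper value outside its range is refused whole. The fingers move at their own pace and stop on an object; the grip force is fixed at half the most. Time passes only in rows, so rows that repeat a pose let the fingers close. It gives the time, the measured TCP pose, the force and the opening at its end, in the units of the state.
- sensors.get_state(): the state, without advancing time (a new reading comes with each control period).
- vision.capture(name): name is "side" or "top" or "wrist"; returns a dict with "frame" (384x512x3 uint8, red, green, blue), "z_map" (384x512 float32, m along the optical axis (not along the pixel's ray), 0 where there is no reading), "fx", "fy", "cx", "cy" (pixels), "dist" ([k1, k2, p1, p2, k3] as OpenCV has them; the pictures are not rectified), "cam_to_world" (4x4, takes a point from camera to world coordinates). Camera axes: x right, y up, looking along -z (the intrinsics and any distortion apply to the point x, -y, -z); pixel columns grow to the right and rows downward; lengths in m; the calibration is good to about 2 mm. A picture is of the moment at which its call begins.
- workorder.close_job(): hands the job in, once; it reports no verdict.
Trained networks look in a picture, given as the dict that the camera call returned (one of the last four; its "shot" number tells which), for a name from the list of things; names that differ only in an ending like _2 or _b are one class to them, and where a whole thing is asked for, a point or a joint stands for the part that bears it (a point fixed in the world has none). Each returns a list of dicts, best first, with "confidence" (0 to 1); they miss things now and then, are a little off and sometimes report something else, mostly with a low value. They report only what shows in the picture. A call takes as long as a camera call.
- vision.search_frame(picture, target): "rect" ([left, top, width, height] in pixels, round what is visible of it).
- vision.silhouettes(picture, target): "mask" (384x512 bool, what is visible of it) and "rect" ([left, top, width, height] in pixels, round what is visible of it).
The state is a dict: "t": time; "q": joint angles; "joint_velocities": joint speeds; "joint_torque": joint torques, N m; "position": TCP position; "tcp_rot": TCP orientation; "wrist_force": force on the tool from outside, world axes, zero at the start; "ft_torque": the same for the moment, N m; "width": finger opening in m.
Only numpy, scipy, OpenCV 4.12 (cv2) and the standard library are available. Lean on these libraries where they do the work, as an engineer would, in place of code of your own. Each camera call takes 0.05 s, during which the arm holds its last target. There are 200 camera calls.

TASK

Take the white test plate with the blue clip out of the rack and slide it fully home into the slot of the tilt carrier, while the carrier stands on the counter. Then lift the carrier by its orange handle, rest the middle of its base on the yellow rib of the black block with its long side across the rib, and rock it sideways until the swinging black pointer has settled on the red mark. Finish while still holding it there, resting on the rib with the pointer on the mark; leave the black-clipped plate and the small dropper bottles alone.

Things in the scene. Friction and masses are not known exactly. Their poses are not given: they have to be found in the camera images.
- plate_center (a point): Test plate, loose, 90 g: upright white slab 8 mm thick (x) x 50 mm wide (y) x 70 mm tall, on top of it a blue clip 14 (x) x 30 (y) x 48 mm tall: grip the clip across its 30 mm (fingers close along y), 35 to 40 mm above this point. The point is half-way up, 59 mm above the foot and 59 mm below the clip's top. Front and back are alike. Starts in one of the rack's two pockets.
- spare_center (a point): The same kind of plate with a black clip, in the other pocket of the rack, 60 mm away along the plates' x; leave it alone. The point is half-way up, as for the blue one.
- carrier: Tilt carrier, loose, 0.45 kg. Origin: underside of its base, below the handle; x points out of the white dial face, z up. Base 8 mm thick, flat below, y -65 to 65 mm, x -56 to 36 mm. Post 24 (x) x 28 (y) mm at the origin, 125 mm tall, its upper part the orange handle. Dial plate 8 mm thick, 130 mm wide, 92 mm tall at x = 28 mm. Grey slot at x = -42 mm.
- handle (a point): Grip point in the orange handle of the carrier, on the post's axis 105 mm above the carrier's underside and 20 mm below the handle's top; grip across the 28 mm (fingers close along the carrier's y). Axes as the carrier's.
- slot (a point): Centre of the floor of the carrier's slot, 8 mm above the carrier's underside; axes as the carrier's. The slot opens upward, 11 mm (x) x 54 mm (y), 35 mm deep, with flared lips up to 43 mm above its floor. A plate fully home stands on this floor, its centre point 59 mm above it.
- pointer (a joint): Angle (rad) of the black pendulum pointer in the carrier, about the carrier's x axis; 0 when it hangs along the carrier's -z (carrier upright), positive turns its tip to the carrier's +y. It hangs plumb and settles within about 2 s, so turning the carrier by a about its own x makes it read -a.
- bezel (a joint): Angle (rad) of the red mark on the dial, about the same axis and counted as the pointer's; stiff, it stays where it is set. The pointer lies on the mark when both angles agree.
- pointer_tip (a point): Tip of the pointer, 58 mm from its pivot (the pivot is 80 mm above the carrier's underside, on the front of the dial).
- red_mark (a point): Centre of the red mark, 9 mm wide, also 58 mm from the pivot, at the same depth as the pointer's tip.
- rack: Fixed grey rack, 100 x 100 mm, origin at the centre of its underside, with two pockets for plates at x = -30 and 30 mm: floor 8 mm above the counter, 28 mm deep, flared lips up to 44 mm above the counter.
- block: Fixed black rocking block, 84 mm (x) x 70 mm (y), origin at the centre of its underside, with a raised yellow rib along its x and an uneven top: a rubber step 29 mm high on the +y side, a shoulder 22 mm high on the -y side.
- rib (a point): Top of the yellow rib at its middle, 55 mm above the counter. The rib is a rigid round bar of radius 8 mm, 80 mm long, along the block's x; axes as the block's.
- dropper_a_center (a point): Small grey dropper bottle with white cap, 28 mm across, 65 mm tall, loose; the point is half-way up. Leave it alone.
- dropper_b_center (a point): Small amber dropper bottle with black cap, 28 mm across, 65 mm tall, loose; the point is half-way up. Leave it alone.

How it is judged:
By the outcome, as a careful person would: the job done as asked, in the order asked, and still so for the second after the job is handed in, while the arm keeps its last pose, push and grip.
It also fails if it takes over 64 s, if anything falls off the work surface, if the arm or the gripper's body presses on something with over 40 N, if the wrist force passes 120 N, or if a joint passes its speed limit or range.

## Working session

There is one attempt and no reset: what is moved stays moved. The work goes in short steps, Python scripts to look and compute and a shell command to move; the robot and the scene stay as the last step left them, time stands still between calls to the robot, and variables do not carry over. Pictures are saved under pics/ and viewed, about 8 in all and at most 12, crops included, and the job is handed in when it is done.

```bash
mkdir -p pics
cat > h.py <<'E'
import numpy as np, cv2
from scipy.spatial.transform import Rotation as R
from bench import sensors, vision, workorder
def cloud(p):
    v,u=np.mgrid[0:384,0:512]
    K=np.array([[p['fx'],0,p['cx']],[0,p['fy'],p['cy']],[0,0,1.]])
    n=cv2.undistortPoints(np.stack([u.ravel(),v.ravel()],1).astype(np.float64)[:,None],K,np.array(p['dist'],float))[:,0].reshape(384,512,2)
    z=p['z_map']; c=np.stack([n[...,0]*z,-n[...,1]*z,-z],-1)
    T=np.array(p['cam_to_world']); w=c@T[:3,:3].T+T[:3,3]
    w[z<=0]=np.nan
    return w
def save(p,name,crop=None,s=1):
    f=p['frame'][...,::-1]
    if crop: l,t,w,h=crop; f=f[t:t+h,l:l+w]
    cv2.imwrite('pics/'+name,cv2.resize(f,None,fx=s,fy=s,interpolation=cv2.INTER_CUBIC))
E
python3 - <<'E'
from h import *
s=sensors.get_state(); print({k:np.round(v,4).tolist() for k,v in s.items()})
a=vision.capture('top');b=vision.capture('side')
f=np.hstack([a['frame'],b['frame']])[...,::-1]
cv2.imwrite('pics/a.png',np.vstack([a['frame'],b['frame']])[...,::-1][:, :])
np.savez('c1.npz',top=cloud(a),side=cloud(b),ft=a['frame'],fs=b['frame'])
for p,nm in((a,'top'),(b,'side')):
  W=cloud(p)
  print(nm,np.round(p['cam_to_world'],3).tolist(),p['fx'],p['cx'],p['cy'])
  for t in ['plate_center','spare_center','carrier','rack','block','dropper_a_center','pointer','bezel','red_mark','handle','slot']:
    try:
      for d in vision.silhouettes(p,t)[:2]:
        m=d['mask'];print(t,round(d['confidence'],2),np.round(d['rect']).tolist(),np.round(np.nanmedian(W[m],0),3).tolist())
    except Exception as e: print(t,e)
E
```

```text
{'t': 0.0, 'q': [-1.3888, 0.3838, 0.0438, 1.5996, -0.0179, 1.1612, -0.0499], 'joint_velocities': [0.0009, -0.0008, -0.0002, 0.0016, 0.0011, -0.0004, -0.0], 'joint_torque': [-0.0001, -43.3486, 1.0243, -24.9509, 0.0104, 0.0114, -0.0], 'position': [0.1792, 0.6237, 0.1968], 'tcp_rot': [0.1394, 0.9902, -0.0013, -0.0001], 'wrist_force': [-0.0763, -0.1306, -0.0733], 'ft_torque': [-0.0243, -0.0271, -0.0072], 'width': 0.0854}
top [[-0.006, 0.997, -0.072, 0.539], [-1.0, -0.005, 0.01, 0.013], [0.01, 0.072, 0.997, 1.007], [0.0, 0.0, 0.0, 1.0]] 426.4422870057482 252.34082764257843 192.91506282799912
plate_center 0.76 [366.0, 238.0, 29.0, 10.0] [0.494, -0.268, 0.111]
spare_center 0.56 [359.0, 211.0, 33.0, 10.0] [0.553, -0.258, 0.12]
carrier 0.84 [231.0, 214.0, 59.0, 47.0] [0.507, -0.007, 0.01]
rack 0.96 [350.0, 207.0, 45.0, 46.0] [0.525, -0.26, 0.009]
block 0.64 [120.0, 232.0, 36.0, 38.0] [0.476, 0.261, 0.026]
dropper_a_center 0.54 [187.0, 126.0, 12.0, 15.0] [0.745, 0.137, 0.043]
handle 0.66 [230.0, 214.0, 58.0, 45.0] [0.507, -0.007, 0.01]
slot 0.65 [231.0, 218.0, 59.0, 40.0] [0.507, -0.007, 0.01]
[... 224 characters left out ...]
886907730408
plate_center 0.45 [295.0, 98.0, 8.0, 36.0] [0.493, -0.263, 0.085]
spare_center 0.58 [277.0, 102.0, 4.0, 37.0] [0.552, -0.254, 0.099]
carrier 0.93 [261.0, 162.0, 48.0, 73.0] [0.512, 0.008, 0.022]
rack 0.77 [269.0, 125.0, 39.0, 27.0] [0.522, -0.249, 0.009]
rack 0.41 [297.0, 99.0, 5.0, 34.0] [0.493, -0.262, 0.093]
block 0.62 [263.0, 293.0, 52.0, 48.0] [0.475, 0.279, 0.028]
dropper_a_center 0.49 [162.0, 232.0, 16.0, 23.0] [0.748, 0.148, 0.032]
pointer 0.52 [276.0, 101.0, 4.0, 36.0] [0.551, -0.254, 0.095]
handle 0.69 [261.0, 168.0, 45.0, 69.0] [0.512, 0.008, 0.022]
handle 0.17 [272.0, 124.0, 34.0, 29.0] [0.521, -0.249, 0.009]
slot 0.68 [264.0, 167.0, 43.0, 69.0] [0.512, 0.008, 0.021]
```

Run:
```python
import numpy as np,cv2
d=np.load('c1.npz')
t=d['ft'][100:290,100:410,::-1];s=d['fs'][80:360,150:330,::-1]
a=cv2.resize(t,None,fx=1.55,fy=1.55,interpolation=cv2.INTER_CUBIC)
b=cv2.resize(s,None,fx=1.7,fy=1.7,interpolation=cv2.INTER_CUBIC)
c=np.zeros((480,790,3),np.uint8);c[:a.shape[0],:a.shape[1]]=a;c[:b.shape[0],484:484+b.shape[1]]=b[:480]
cv2.imwrite('pics/b.png',c)
```

```text
(no output)
```

View pics/b.png

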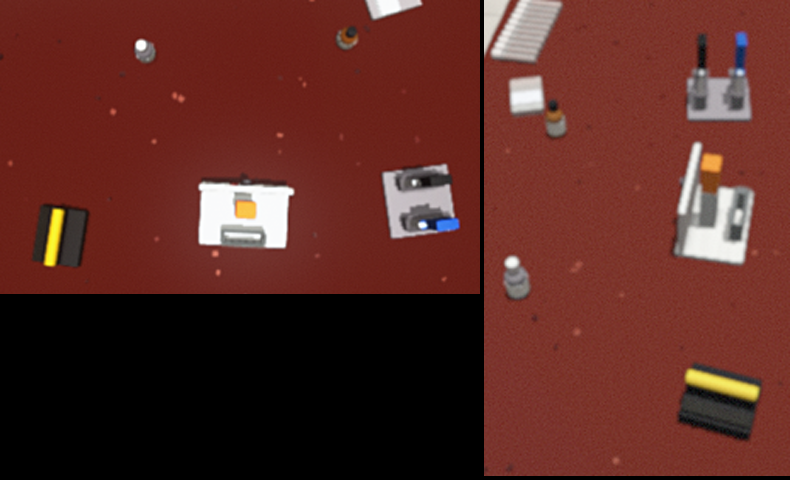

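Top view: carrier in the middle with its dial facing away (+x), slot on the robot side. Rack is on the right, with the blue plate in the nearer pocket. Block is on the left, turned about 8°. Next I'll measure the poses.

```bash
cat > m.py <<'E'
from h import *
def rect(P):
    c,(w,h),a=cv2.minAreaRect((P[:,:2]*1000).astype(np.float32)); return np.round(c,1).tolist(),(round(w,1),round(h,1)),round(a,1)
def sel(W,F,lo,hi,col=None):
    m=(W>np.array(lo)).all(-1)&(W<np.array(hi)).all(-1)
    if col is not None:
        r,g,b=[F[...,i].astype(int) for i in range(3)]
        m&={'blue':(b>r+40)&(b>g+30),'orange':(r>150)&(g>70)&(b<80)&(r>g+50),'yellow':(r>130)&(g>110)&(b<90),'grey':(abs(r-g)<25)&(abs(g-b)<25),'dark':(r<60)&(g<60)&(b<70)}[col]
    return m
E
python3 - <<'E'
from m import *
d=np.load('c1.npz')
for k in('top','side'):
  W=d[k];F=d['f'+k[0]]
  print('==',k)
  for n,lo,hi,c in[('clip',(.4,-.4,.05),(.6,-.2,.2),'blue'),('cliptop',(.4,-.4,.118),(.6,-.2,.2),'blue'),('blackclip',(.4,-.4,.09),(.65,-.2,.2),'dark'),
    ('orange',(.4,-.1,.06),(.65,.1,.2),'orange'),('orangetop',(.4,-.1,.118),(.65,.1,.2),'orange'),('base',(.4,-.1,.003),(.65,.1,.016),'grey'),('dialtop',(.4,-.1,.08),(.65,.1,.105),'grey'),
    ('slot',(.4,-.1,.03),(.5,.1,.06),'grey'),('rib',(.35,.15,.03),(.6,.4,.08),'yellow'),('ribtop',(.35,.15,.05),(.6,.4,.08),'yellow'),('block',(.35,.15,.01),(.6,.4,.045),'dark'),('rack',(.4,-.4,.003),(.65,-.15,.03),'grey'),('counter',(.6,-.05,-.1),(.7,.05,.1),None)]:
    m=sel(W,F,lo,hi,c);P=W[m]
    if len(P)<4: print(n,len(P));continue
    print(n,len(P),np.round(P.mean(0),4),'z',np.round(np.percentile(P[:,2],[5,50,95]),4),*rect(P))
  for i in range(2):
    lo,hi=[((.35,.15,.01),(.6,.27,.045)),((.35,.27,.01),(.6,.4,.045))][i]
    P=W[sel(W,F,lo,hi,'dark')]; print('half',i,np.round(np.percentile(P[:,2],[10,25,50,75,90]),4)if len(P) else 0)
E
```

```text
== top
clip 130 [ 0.4939 -0.2746  0.1195] z [0.0792 0.1258 0.1289] [493.4, -274.2] (14.0, 38.4) 6.9
cliptop 107 [ 0.4938 -0.2767  0.1262] z [0.1232 0.1262 0.1291] [493.8, -277.8] (14.0, 31.2) 6.9
blackclip 144 [ 0.5401 -0.2649  0.1177] z [0.0945 0.1252 0.1287] [524.7, -272.7] (72.3, 29.8) 7.6
orange 107 [ 0.5165 -0.0065  0.1259] z [0.1236 0.1259 0.1284] [516.4, -6.6] (22.8, 18.6) 89.7
orangetop 107 [ 0.5165 -0.0065  0.1259] z [0.1236 0.1259 0.1284] [516.4, -6.6] (22.8, 18.6) 89.7
base 1604 [ 0.5042 -0.0069  0.0088] z [0.0058 0.0088 0.0118] [505.5, -9.2] (135.1, 95.6) 86.6
dialtop 239 [ 0.5442 -0.0107  0.0923] z [0.0882 0.0928 0.095 ] [542.5, -10.2] (128.3, 26.6) 78.7
slot 221 [ 0.4734 -0.0066  0.0478] z [0.0429 0.0483 0.0524] [473.8, -6.6] (67.2, 25.0) 86.9
rib 260 [0.4765 0.2655 0.0538] z [0.0479 0.0542 0.0577] [475.4, 266.9] (15.4, 80.9) 81.3
ribtop 232 [0.4773 0.266  0.0546] z [0.0516 0.0544 0.0578] [476.1, 266.8] (15.4, 79.5) 81.4
block 706 [0.4767 0.2628 0.0252] z [0.0188 0.0242 0.0325] [476.0, 266.0] (68.7, 84.1) 81.2
rack 1094 [ 0.5243 -0.2654  0.0092] z [0.0058 0.0088 0.0126]
[... 838 characters left out ...]
0.0821 0.0912 0.0937] [528.5, -7.9] (48.6, 128.8) 2.5
slot 210 [ 0.4734 -0.0026  0.0446] z [0.0324 0.0461 0.0516] [473.0, -3.3] (70.3, 24.7) 86.3
rib 202 [0.474  0.2718 0.0525] z [0.0481 0.0526 0.0563] [475.1, 269.0] (16.6, 81.0) 82.7
ribtop 167 [0.4747 0.271  0.0533] z [0.0505 0.0532 0.0567] [475.1, 269.0] (16.6, 81.0) 82.7
block 810 [0.4772 0.2843 0.0261] z [0.0141 0.0252 0.0397] [475.9, 270.1] (68.8, 81.8) 81.7
rack 647 [ 0.5221 -0.2579  0.0096] z [0.0047 0.0081 0.0232] [520.8, -273.7] (99.9, 107.5) 6.2
counter 1273 [ 6.5e-01  1.6e-03 -2.0e-04] z [-0.0027 -0.0001  0.0024] [650.0, 0.0] (100.0, 99.6) 0.2
half 0 [0.0209 0.0217 0.0224 0.0234 0.025 ]
half 1 [0.018  0.0222 0.0261 0.0304 0.0361]
```

```bash
python3 -m handwheel '{"dp":[[-0.035,-0.035,-0.02],[-0.07,-0.07,-0.04],[-0.105,-0.105,-0.06],[-0.14,-0.14,-0.08],[-0.175,-0.175,-0.1],[-0.21,-0.21,-0.11],[-0.245,-0.245,-0.12],[-0.28,-0.28,-0.13],[-0.315,-0.315,-0.13],[-0.35,-0.35,-0.13],[-0.385,-0.385,-0.13],[-0.42,-0.42,-0.13]],"angular":[[0,0,0.11],[0,0,0.23],[0,0,0.34],[0,0,0.46],[0,0,0.58],[0,0,0.7],[0,0,0.82],[0,0,0.94],[0,0,1.06],[0,0,1.18],[0,0,1.3],[0,0,1.4]],"hand":[0.085,0.085,0.085,0.085,0.085,0.085,0.085,0.085,0.085,0.085,0.085,0.085]}'
cat >> h.py <<'E'
def yawq(a): # tool down, tool y axis at world azimuth a (deg)
    y=np.array([np.cos(np.radians(a)),np.sin(np.radians(a)),0]);z=np.array([0,0,-1.]);return R.from_matrix(np.stack([np.cross(y,z),y,z],1))
def plan(pos,rot,s=None):
    s=s or sensors.get_state(); r=R.from_quat(s['tcp_rot'])
    d=r.inv().apply(np.array(pos)-s['position']); w=(r.inv()*rot).as_rotvec()
    n=max(np.linalg.norm(d)/.05,np.degrees(np.linalg.norm(w))/8.59)
    print('t',round(s['t'],2),'pos',np.round(s['position'],4),'yaxis',np.round(r.as_matrix()[:,1],3),'F',np.round(s['wrist_force'],1),'w',round(s['width'],4))
    print('dp',np.round(d,4).tolist(),'ang',np.round(w,4).tolist(),'rows',round(n,1))
E
python3 - <<'E'
from h import *
p=vision.capture('wrist'); save(p,'w1.png'); print(np.round(p['cam_to_world'],3).tolist(),p['fx'])
plan((.494,-.277,.24),yawq(-83.1))
E
```

```text
t: 2.4
position: [0.4602, 0.117, 0.3287]
tcp_rot: [0.746, 0.666, 0.001, -0.0]
wrist_force: [1.1, -0.2, 0.3]
width: 0.0853
[[0.994, 0.11, 0.028, 0.467], [-0.113, 0.958, 0.263, 0.183], [0.002, -0.264, 0.964, 0.504], [0.0, 0.0, 0.0, 1.0]] 268.00944909630397
t 2.45 pos [0.4645 0.1063 0.3291] yaxis [ 0.991 -0.13   0.005] F [ 2.5 -6.2  1.3] w 0.0849
dp [-0.3759, 0.0788, 0.0907] ang [0.0065, -0.0006, 1.3196] rows 8.8
```

View pics/w1.png

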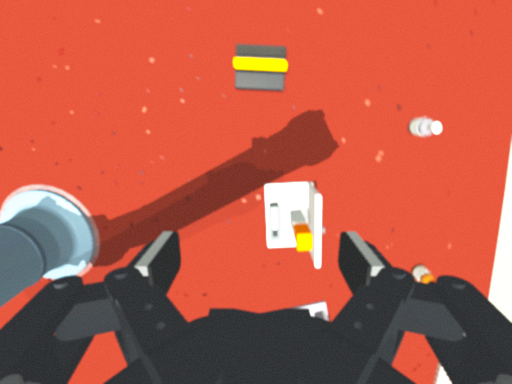

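Wrist view: the wrist camera sits on tool +x, so with tool y = −carrier y it will look down in front of the dial while the arm holds the handle. Next I move over the rack.

```bash
python3 -m handwheel '{"dp":[[-0.038,0.008,0.01],[-0.076,0.016,0.02],[-0.114,0.024,0.03],[-0.152,0.032,0.04],[-0.19,0.04,0.05],[-0.228,0.048,0.07],[-0.266,0.056,0.09],[-0.304,0.064,0.11],[-0.342,0.072,0.12],[-0.376,0.079,0.129],[-0.376,0.079,0.129],[-0.376,0.079,0.129]],"angular":[[0,0,0.13],[0,0,0.26],[0,0,0.4],[0,0,0.53],[0,0,0.66],[0,0,0.79],[0,0,0.92],[0,0,1.06],[0,0,1.19],[0.006,0,1.32],[0.006,0,1.32],[0.006,0,1.32]],"hand":[0.06,0.06,0.06,0.06,0.06,0.06,0.06,0.06,0.06,0.06,0.06,0.06]}'
python3 - <<'E'
from m import *
p=vision.capture('wrist'); save(p,'w2.png'); W=cloud(p);F=p['frame']
for n,lo,hi,c in[('cliptop',(.4,-.4,.115),(.6,-.2,.14),'blue'),('blk',(.4,-.4,.115),(.65,-.2,.14),'dark')]:
  P=W[sel(W,F,lo,hi,c)]
  if len(P)>3: print(n,len(P),np.round(P.mean(0),4),*rect(P))
plan((.4937,-.2768,.085),yawq(-83.1))
E
```

```text
t: 3.65
position: [0.4939, -0.2778, 0.2013]
tcp_rot: [0.998, 0.06, -0.0, 0.0]
wrist_force: [0.0, -0.1, -0.7]
width: 0.0601
cliptop 397 [ 0.4961 -0.2785  0.1241] [494.2, -279.0] (13.6, 29.3) 7.0
t 3.7 pos [ 0.4947 -0.2764  0.2016] yaxis [ 0.121 -0.993 -0.001] F [ 0.3 -0.9  0.1] w 0.0601
dp [-0.0011, 0.0004, 0.1166] ang [-0.0009, -0.0006, 0.0012] rows 2.3
```

```bash
python3 -m handwheel '{"dp":[[0,0,0.03],[0,0.001,0.06],[0,0.001,0.09],[0,0.001,0.11],[0,0.001,0.117],[0,0.001,0.117],[0,0.001,0.117],[0,0.001,0.117],[0,0.001,0.117],[0,0.001,0.117],[0,0.001,0.117],[0,0.001,0.117]],"angular":[[0,0,0],[0,0,0],[0,0,0],[0,0,0],[0,0,0],[0,0,0],[0,0,0],[0,0,0],[0,0,0],[0,0,0],[0,0,0],[0,0,0]],"hand":[0.06,0.06,0.06,0.06,0.06,0.06,0.02,0.02,0.02,0.02,0.02,0.02]}'
python3 - <<'E'
from h import *
plan((.4937,-.2768,.2),yawq(-83.1))
E
```

```text
t: 4.9
position: [0.4965, -0.2782, 0.0865]
tcp_rot: [0.998, 0.061, 0.002, 0.0]
wrist_force: [-0.4, 0.0, 6.4]
width: 0.0277
t 4.9 pos [ 0.4965 -0.2782  0.0865] yaxis [ 0.121 -0.993  0.   ] F [-0.4  0.   6.4] w 0.0277
dp [-0.0022, -0.0017, -0.1135] ang [0.0004, -0.004, 0.0009] rows 2.3
```

```bash
python3 -m handwheel '{"dp":[[0,0,-0.01],[0,0,-0.025],[0,0,-0.045],[0,0,-0.07],[0,0,-0.1],[0,0,-0.13],[0,0,-0.14],[0,0,-0.14],[0,0,-0.14],[0,0,-0.14]],"angular":[[0,0,0],[0,0,0],[0,0,0],[0,0,0],[0,0,0],[0,0,0],[0,0,0],[0,0,0],[0,0,0],[0,0,0]],"hand":[0.02,0.02,0.02,0.02,0.02,0.02,0.02,0.02,0.02,0.02]}'
python3 - <<'E'
from m import *
a=vision.capture('top');b=vision.capture('side');w=vision.capture('wrist')
for p in(a,b,w):
  W=cloud(p);F=p['frame']; s=sensors.get_state();t=np.array(s['position'])
  wm=(F.min(-1)>140)&(np.ptp(F.astype(int),axis=-1)<40)
  for n,m in(('clip',sel(W,F,t-[.05,.05,.06],t+[.05,.05,.06],'blue')),('plate',wm&sel(W,F,t-[.05,.06,.12],t+[.05,.06,.06])),('carslot',sel(W,F,(.4,-.1,.04),(.5,.1,.06),'grey'))):
    P=W[m]
    if len(P)>5: print(n,len(P),np.round(P.mean(0)-t,4),'z',np.round(np.percentile(P[:,2],[2,50,98]),4),*rect(P))
save(b,'s2.png',(200,60,160,120),3)
plan((.4737,-.0055,.225),yawq(-93.2))
E
```

```text
t: 5.9
position: [0.4948, -0.2772, 0.2246]
tcp_rot: [0.998, 0.061, 0.0, -0.001]
wrist_force: [0.9, -0.3, -1.7]
width: 0.0275
clip 8 [-0.0014  0.0196 -0.0084] z [0.215  0.2165 0.2184] [493.5, -258.3] (4.7, 3.8) 88.5
carslot 214 [-0.0215  0.2714 -0.1767] z [0.0424 0.0486 0.0534] [473.8, -6.4] (67.0, 25.1) 86.2
clip 88 [-0.005   0.0137  0.0067] z [0.2139 0.2317 0.2498] [490.5, -277.2] (13.2, 44.1) 6.1
plate 21 [-0.006   0.0077  0.0494] z [0.2601 0.2758 0.2845] [492.6, -275.7] (4.8, 45.9) 35.4
carslot 171 [-0.0218  0.2733 -0.1783] z [0.0407 0.0473 0.052 ] [473.0, -3.3] (69.7, 24.6) 86.4
clip 2728 [ 0.0011 -0.0001  0.0209] z [0.2077 0.2543 0.2644] [495.6, -278.0] (19.3, 43.6) 7.7
plate 50 [-0.0017 -0.01   -0.0097] z [0.2145 0.2154 0.2162] [493.2, -278.8] (6.9, 48.6) 5.0
carslot 585 [-0.0223  0.273  -0.1791] z [0.0404 0.0464 0.05  ] [473.9, -7.2] (66.9, 25.4) 86.8
t 6.05 pos [ 0.4951 -0.2777  0.2251] yaxis [ 0.121 -0.993 -0.   ] F [ 0.3 -0.  -1.2] w 0.0274
dp [0.0117, -0.2728, 0.0002] ang [-0.0006, -0.0014, 0.1772] rows 5.5
```

View pics/s2.png

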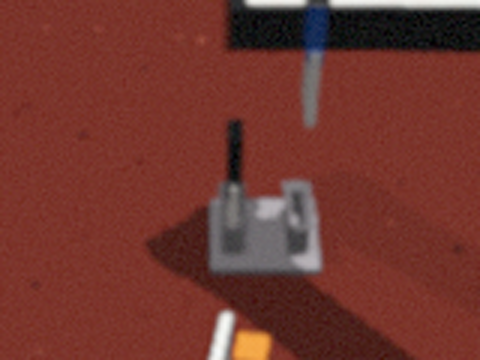

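```bash
python3 -m handwheel '{"dp":[[0.001,-0.02,0],[0.002,-0.05,0],[0.003,-0.085,0],[0.005,-0.12,0],[0.007,-0.155,0],[0.009,-0.19,0],[0.011,-0.225,0],[0.012,-0.255,0],[0.013,-0.272,0],[0.013,-0.272,0],[0.013,-0.272,0],[0.013,-0.272,0]],"angular":[[0,0,0.02],[0,0,0.04],[0,0,0.06],[0,0,0.08],[0,0,0.1],[0,0,0.12],[0,0,0.14],[0,0,0.16],[0,0,0.18],[0,0,0.18],[0,0,0.18],[0,0,0.18]],"hand":[0.02,0.02,0.02,0.02,0.02,0.02,0.02,0.02,0.02,0.02,0.02,0.02]}'
python3 - <<'E'
from m import *
w=vision.capture('wrist');a=vision.capture('top');b=vision.capture('side')
for p in(w,a,b):
  W=cloud(p);F=p['frame']; s=sensors.get_state();t=np.array(s['position'])
  wm=(F.min(-1)>140)&(np.ptp(F.astype(int),axis=-1)<40)
  for n,m in(('clip',sel(W,F,t-[.05,.05,.04],t+[.05,.05,.06],'blue')),('plate',wm&sel(W,F,t-[.05,.06,.09],t+[.05,.06,.01])),('carslot',sel(W,F,(.4,-.1,.04),(.5,.1,.06),'grey')),('orange',sel(W,F,(.45,-.1,.118),(.6,.1,.13),'orange'))):
    P=W[m]
    if len(P)>5: print(n,len(P),np.round(P.mean(0)-t,4),'z',np.round(np.percentile(P[:,2],[2,50,98]),4),*rect(P))
plan((.475,-.0065,.14),yawq(-93.4))
save(w,'w3.png'); 
f=np.vstack([cv2.resize(b['frame'][60:260,200:340],None,fx=2.5,fy=2.5,interpolation=cv2.INTER_CUBIC)])
w_=cv2.resize(w['frame'],(430,323)); c=np.zeros((500,790,3),np.uint8); c[:500,:350]=f[:500]; c[:323,355:785]=w_
cv2.imwrite('pics/c3.png',c[...,::-1])
E
```

```text
t: 7.25
position: [0.475, -0.0082, 0.2251]
tcp_rot: [1.0, -0.031, 0.001, 0.0]
wrist_force: [0.4, -0.2, 0.0]
width: 0.0276
clip 2861 [ 0.0012 -0.001   0.0201] z [0.2054 0.254  0.265 ] [475.5, -8.7] (45.0, 19.2) 86.2
plate 934 [ 0.0008 -0.0012 -0.0463] z [0.1496 0.1781 0.2161] [473.0, -8.7] (49.4, 9.0) 88.5
carslot 572 [-0.0021  0.001  -0.1788] z [0.0419 0.0466 0.0503] [473.9, -7.0] (66.9, 23.6) 86.6
orange 546 [ 0.0414 -0.0013 -0.1011] z [0.1215 0.1242 0.1255] [516.6, -9.0] (24.7, 22.1) 86.6
carslot 16 [ 0.0086  0.0288 -0.1762] z [0.0456 0.0487 0.0524] [484.6, 20.6] (5.6, 14.3) 38.2
orange 139 [ 0.0402  0.0002 -0.0996] z [0.1223 0.1258 0.1287] [515.3, -7.6] (24.8, 20.7) 89.5
clip 68 [-0.003   0.0171  0.0117] z [0.2172 0.2382 0.2527] [472.1, 8.7] (5.8, 10.2) 75.0
plate 7 [-0.0001  0.0216 -0.0057] z [0.2145 0.2178 0.2282] [474.9, 12.7] (3.8, 12.5) 32.6
carslot 166 [-0.0019  0.0031 -0.1783] z [0.0407 0.0474 0.0515] [473.0, -3.5] (68.6, 24.7) 86.4
orange 98 [ 0.0395  0.0023 -0.1002] z [0.1215 0.1249 0.1282] [515.2, -5.8] (27.4, 24.1) 86.2
t 7.4 pos [ 0.4751 -0.0078  0.2252] yaxis [-0.061 -0.998 -0.   ] F [-0.5 -1.  -0.5] w 0.0272
dp [-0.0003, -0.0012, 0.0852] ang [-0.0003, -0.0014, -0.0022] rows 1.7
```

View pics/c3.png

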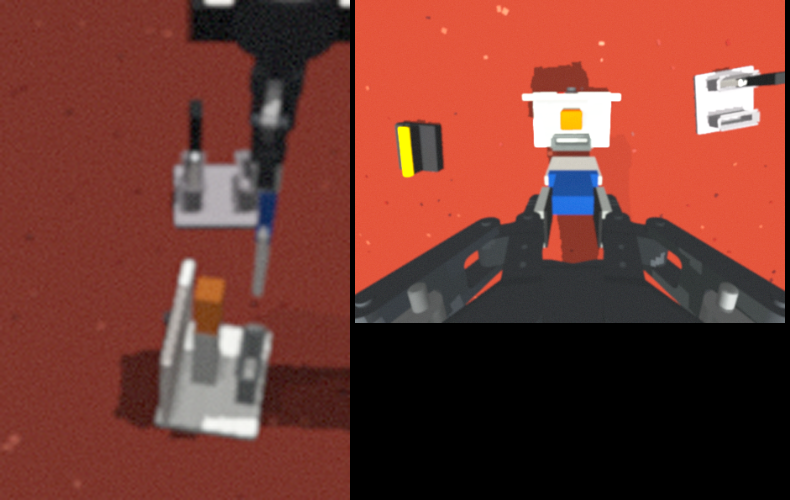

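```bash
python3 -m handwheel '{"dp":[[0,-0.0015,0.02],[0.0005,-0.0015,0.045],[0.0005,-0.0015,0.07],[0.0005,-0.0015,0.085],[0.0005,-0.0015,0.09],[0.0005,-0.0015,0.095],[0.0005,-0.0015,0.1],[0.0005,-0.0015,0.105],[0.0005,-0.0015,0.11],[0.0005,-0.0015,0.115],[0.0005,-0.0015,0.12],[0.0005,-0.0015,0.12]],"angular":[[0,0,0],[0,0,0],[0,0,0],[0,0,0],[0,0,0],[0,0,0],[0,0,0],[0,0,0],[0,0,0],[0,0,0],[0,0,0],[0,0,0]],"hand":[0.02,0.02,0.02,0.02,0.02,0.02,0.02,0.02,0.02,0.02,0.02,0.02]}'
python3 - <<'E'
from m import *
w=vision.capture('wrist')
W=cloud(w);F=w['frame'];s=sensors.get_state();t=np.array(s['position'])
for n,m in(('clip',sel(W,F,t-[.05,.05,.04],t+[.05,.05,.06],'blue')),('carslot',sel(W,F,(.4,-.1,.04),(.5,.1,.06),'grey')),('orange',sel(W,F,(.45,-.1,.118),(.6,.1,.13),'orange'))):
    P=W[m]
    if len(P)>5: print(n,len(P),np.round(P.mean(0)-t,4),'z',np.round(np.percentile(P[:,2],[2,50,98]),4),*rect(P))
plan((.475,-.0065,.0865),yawq(-93.4))
E
```

```text
t: 8.6
position: [0.4752, -0.0063, 0.1045]
tcp_rot: [1.0, -0.031, -0.0, 0.0]
wrist_force: [-1.2, -0.5, -0.6]
width: 0.0271
clip 2781 [ 0.0009 -0.0004  0.0207] z [0.0868 0.1341 0.1443] [475.2, -6.6] (44.3, 18.1) 86.5
carslot 999 [ 0.0023 -0.0004 -0.0568] z [0.0408 0.0478 0.0593] [474.8, -6.7] (68.0, 24.4) 88.1
orange 1797 [ 0.0408 -0.0028  0.0193] z [0.1223 0.1242 0.1256] [516.0, -9.2] (27.7, 23.3) 86.3
t 8.65 pos [ 0.4755 -0.0063  0.1048] yaxis [-0.062 -0.998  0.   ] F [-0.1  0.1 -1. ] w 0.0278
dp [-0.0005, 0.0002, 0.0183] ang [0.0, -0.0005, -0.0022] rows 0.4
```

```bash
python3 -m handwheel '{"dp":[[0,0,0.004],[0,0,0.008],[0,0,0.012],[0,0,0.015],[0,0,0.017],[0,0,0.018],[0,0,0.019],[0,0,0.02],[0,0,0.02]],"angular":[[0,0,0],[0,0,0],[0,0,0],[0,0,0],[0,0,0],[0,0,0],[0,0,0],[0,0,0],[0,0,0]],"hand":[0.02,0.02,0.02,0.02,0.02,0.02,0.02,0.02,0.02]}'
python3 - <<'E'
from m import *
w=vision.capture('wrist')
W=cloud(w);F=w['frame'];s=sensors.get_state();t=np.array(s['position'])
for n,m in(('clip',sel(W,F,t-[.05,.05,.04],t+[.05,.05,.06],'blue')),('orange',sel(W,F,(.45,-.1,.118),(.6,.1,.13),'orange'))):
    P=W[m]
    print(n,len(P),np.round(P.mean(0)-t,4),'z',np.round(np.percentile(P[:,2],[2,50,98]),4),*rect(P))
plan((.475,-.0065,.085),yawq(-93.4))
E
```

```text
t: 9.55
position: [0.4778, -0.0067, 0.0865]
tcp_rot: [1.0, -0.031, 0.002, -0.0]
wrist_force: [-0.3, -0.5, 7.1]
width: 0.0274
clip 2659 [ 0.0009 -0.0002  0.0224] z [0.0684 0.1186 0.1265] [478.1, -7.4] (43.5, 19.9) 87.5
orange 2304 [ 0.0386 -0.0023  0.0376] z [0.1219 0.1241 0.1254] [515.7, -9.1] (27.5, 23.8) 86.8
t 9.6 pos [ 0.4777 -0.0067  0.0864] yaxis [-0.062 -0.998 -0.001] F [-0.4 -1.4  7.9] w 0.0278
dp [-0.0027, -0.0, 0.0014] ang [-0.0005, -0.0039, -0.0026] rows 0.1
```

```bash
python3 -m handwheel '{"dp":[[0,0,0],[0,0,0],[0,0,0],[0,0,0],[0,0,-0.01],[0,0,-0.03],[0,0,-0.055],[0,0,-0.075],[0.01,0.001,-0.075],[0.03,0.001,-0.075],[0.039,0.002,-0.075],[0.039,0.002,-0.075]],"angular":[[0,0,0],[0,0,0],[0,0,0],[0,0,0],[0,0,0],[0,0,0],[0,0,0],[0,0,0],[0,0,0],[0,0,0],[0,0,0],[0,0,0]],"hand":[0.06,0.06,0.06,0.06,0.06,0.06,0.06,0.06,0.06,0.06,0.06,0.06]}'
python3 - <<'E'
from m import *
w=vision.capture('wrist');a=vision.capture('top');b=vision.capture('side')
for p in(w,a,b):
  W=cloud(p);F=p['frame']
  for n,m in(('clip',sel(W,F,(.44,-.04,.06),(.5,.04,.14),'blue')),('orange',sel(W,F,(.45,-.1,.118),(.6,.1,.13),'orange'))):
    P=W[m]
    if len(P)>5:print(n,len(P),np.round(P.mean(0),4),'z',np.round(np.percentile(P[:,2],[2,50,98]),4),*rect(P))
  r,g,bb=[F[...,i].astype(int) for i in range(3)]
plan((.5158,-.0085,.085),yawq(-93.4))
save(w,'w4.png',None,1.4)
E
```

```text
t: 10.8
position: [0.5172, -0.0116, 0.1621]
tcp_rot: [1.0, -0.031, 0.002, 0.001]
wrist_force: [0.1, 0.2, -0.7]
width: 0.0602
clip 1288 [ 0.4788 -0.0071  0.1059] z [0.0677 0.1127 0.126 ] [475.2, -7.7] (45.7, 14.3) 86.3
orange 854 [ 0.517  -0.0091  0.1239] z [0.1205 0.1241 0.1255] [516.3, -9.3] (27.1, 23.2) 87.4
clip 120 [0.4737 0.0051 0.1102] z [0.0772 0.1171 0.1279] [473.5, -1.7] (35.8, 11.6) 87.0
orange 84 [ 0.5154 -0.0061  0.125 ] z [0.1224 0.1251 0.1271] [515.4, -8.3] (22.1, 28.5) 4.6
t 10.95 pos [ 0.5151 -0.0114  0.1613] yaxis [-0.062 -0.998 -0.   ] F [-0.5  0.4  0.3] w 0.0595
dp [0.0003, -0.0029, 0.0763] ang [-0.0003, -0.0022, -0.0032] rows 1.5
```

View pics/w4.png

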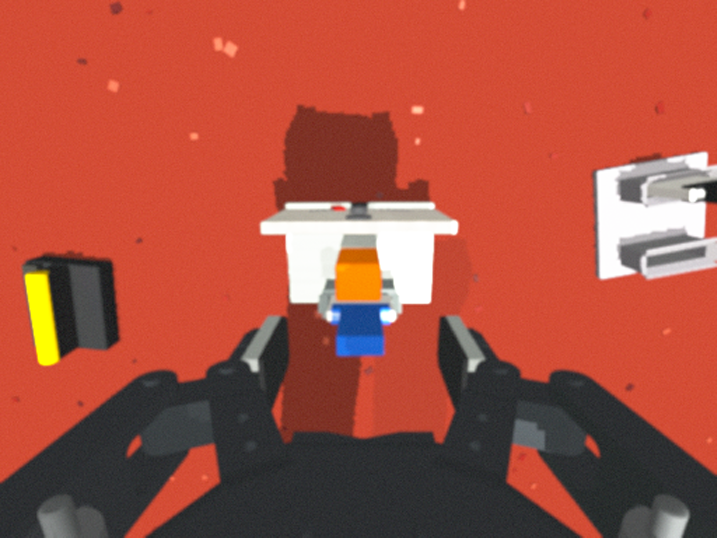

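Wrist view: the plate stands in the slot. The dial shows obliquely, with the pointer near (358,212) and the red mark left of it at (338,208), on the carrier's +y side. Next I grasp the handle.

```bash
python3 -m handwheel '{"dp":[[0,-0.003,0.01],[0,-0.003,0.03],[0,-0.003,0.05],[0,-0.003,0.065],[0,-0.003,0.074],[0,-0.003,0.076],[0,-0.003,0.076],[0,-0.003,0.076],[0,-0.003,0.076],[0,-0.003,0.076],[0,-0.003,0.076],[0,-0.003,0.076]],"angular":[[0,0,0],[0,0,0],[0,0,0],[0,0,0],[0,0,0],[0,0,0],[0,0,0],[0,0,0],[0,0,0],[0,0,0],[0,0,0],[0,0,0]],"hand":[0.06,0.06,0.06,0.06,0.06,0.06,0.02,0.02,0.02,0.02,0.02,0.02]}'
python3 -m handwheel '{"dp":[[0,0,0],[0,0,-0.01],[0,0,-0.025],[0,0,-0.045],[0,0,-0.065],[0,0,-0.085],[0,0,-0.1],[0,0,-0.11],[0,0,-0.11],[0,0,-0.11],[0,0,-0.11]],"angular":[[0,0,0],[0,0,0],[0,0,0],[0,0,0],[0,0,0],[0,0,0],[0,0,0],[0,0,0],[0,0,0],[0,0,0],[0,0,0]],"hand":[0.02,0.02,0.02,0.02,0.02,0.02,0.02,0.02,0.02,0.02,0.02]}'
python3 - <<'E'
from m import *
w=vision.capture('wrist');b=vision.capture('side')
s=sensors.get_state();plan((.4755,.2675,.2),yawq(-98.5),s)
rot=R.from_quat(s['tcp_rot']);W=cloud(w);F=w['frame']
T=rot.inv().apply((W-np.array(s['position'])).reshape(-1,3)).reshape(W.shape)
np.savez('dial.npz',T=T,F=F)
r,g,bb=[F[...,i].astype(int) for i in range(3)]
near=(np.abs(T[...,1])<.07)&(T[...,0]>.025)&(T[...,0]<.06)&(T[...,2]>-.04)&(T[...,2]<.09)
for n,m in(('red',near&(r>120)&(g<60)&(bb<60)),('dark',near&(r<70)&(g<70)&(bb<70))):
  P=T[m];v,u=np.where(m)
  print(n,len(P),np.round(P[:40:4],4).tolist() if len(P) else '', 'uv',(u.mean(),v.mean(),u.min(),u.max(),v.min(),v.max()) if len(u) else '')
W2=cloud(b);P=W2[sel(W2,b['frame'],(.44,-.1,.12),(.5,.06,.3),'blue')];print('clip z',np.round(np.percentile(P[:,2],[2,50,98]),4))
c=np.zeros((500,800,3),np.uint8);c[:384,:512]=w['frame'];c[:400,520:800]=cv2.resize(b['frame'][80:280,200:340],None,fx=2,fy=2)
cv2.imwrite('pics/g.png',c[...,::-1])
E
```

```text
t: 12.15
position: [0.5164, -0.0086, 0.0864]
tcp_rot: [1.0, -0.031, 0.002, -0.0]
wrist_force: [-1.4, 0.0, 6.4]
width: 0.0257
t: 13.25
position: [0.5148, -0.0086, 0.1952]
tcp_rot: [1.0, -0.031, 0.001, -0.0]
wrist_force: [0.6, -0.3, -5.1]
width: 0.0258
t 13.35 pos [ 0.515  -0.0087  0.1953] yaxis [-0.063 -0.998  0.   ] F [-0.6  0.  -5.4] w 0.0256
dp [-0.0567, -0.2732, -0.0048] ang [-0.0, -0.0016, 0.0857] rows 5.6
red 32 [[0.0344, -0.0176, 0.0628], [0.0344, -0.0197, 0.0561], [0.0345, -0.0162, 0.0556], [0.0329, -0.0219, 0.0609], [0.0337, -0.0179, 0.0551], [0.0337, -0.0144, 0.0553], [0.033, -0.0186, 0.0537], [0.0328, -0.0153, 0.0551]] uv (np.float64(239.15625), np.float64(155.84375), np.int64(234), np.int64(244), np.int64(154), np.int64(157))
dark 95 [[0.0348, -0.0017, 0.0807], [0.0385, -0.0031, 0.0439], [0.0385, 0.0002, 0.0442], [0.0385, 0.0035, 0.0445], [0.0383, -0.0038, 0.0395], [0.0385, -0.0006, 0.038], [0.0383, 0.0026, 0.0392], [0.0373, -0.0054, 0.0411], [0.0379, -0.0022, 0.0369], [0.0379, 0.001, 0.0363]] uv (np.float64(258.89473684210526), np.float64(155.82105263157894), np.int64(251), np.int64(266), np.int64(151), np.int64(166))
clip z [0.1865 0.2234 0.2365]
```

View pics/g.png

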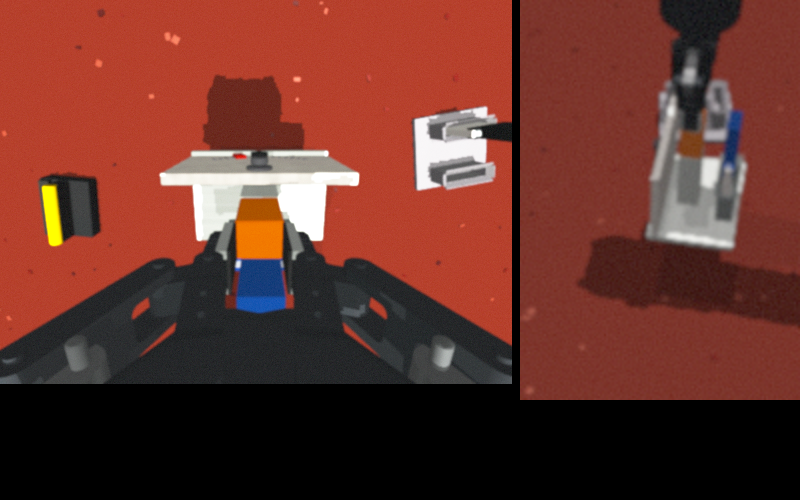

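```bash
python3 -m handwheel '{"dp":[[-0.004,-0.01,-0.01],[-0.008,-0.03,-0.03],[-0.012,-0.05,-0.05],[-0.016,-0.07,-0.07],[-0.02,-0.09,-0.09],[-0.024,-0.11,-0.11],[-0.028,-0.13,-0.13],[-0.032,-0.15,-0.15],[-0.036,-0.17,-0.17],[-0.04,-0.19,-0.185],[-0.045,-0.21,-0.195],[-0.049,-0.226,-0.2]],"angular":[[0,0,-0.06],[0,0,-0.16],[0,0,-0.3],[0,0,-0.44],[0,0,-0.58],[0,0,-0.72],[0,0,-0.86],[0,0,-1.0],[0,0,-1.14],[0,0,-1.28],[0,0,-1.42],[0,0,-1.54]],"hand":[0.02,0.02,0.02,0.02,0.02,0.02,0.02,0.02,0.02,0.02,0.02,0.02]}'
python3 -m handwheel '{"dp":[[0,0,0],[0,0,0],[0,0,0],[0,0,0],[0,0,0],[0,0,0],[0,0,0],[0,0,0],[0,0,0],[0,0,0],[0,0,0],[0,0,0]],"angular":[[0,0,0],[0,0,0],[0,0,0],[0,0,0],[0,0,0],[0,0,0],[0,0,0],[0,0,0],[0,0,0],[0,0,0],[0,0,0],[0,0,0]],"hand":[0.02,0.02,0.02,0.02,0.02,0.02,0.02,0.02,0.02,0.02,0.02,0.02]}'
python3 - <<'E'
from m import *
b=vision.capture('side')
s=sensors.get_state();plan((.48,.22,.4),yawq(-3.4),s)
rot=R.from_quat(s['tcp_rot']);W=cloud(b);F=b['frame']
T=rot.inv().apply((W-np.array(s['position'])).reshape(-1,3)).reshape(W.shape)
r,g,bb=[F[...,i].astype(int) for i in range(3)]
near=(np.abs(T[...,1])<.07)&(T[...,0]>.02)&(T[...,0]<.06)&(T[...,2]>-.04)&(T[...,2]<.09)
for n,m in(('red',near&(r>110)&(g<70)&(bb<70)),('dark',near&(r<70)&(g<70)&(bb<70))):
  P=T[m];v,u=np.where(m)
  if len(P): print(n,len(P),np.round(P.mean(0),4),'uv',u.mean(),v.mean(),u.min(),u.max(),v.min(),v.max())
v,u=np.where(near);print(u.min(),u.max(),v.min(),v.max())
np.savez('d2.npz',T=T,F=F)
save(b,'d2.png',(int(u.min())-10,int(v.min())-10,int(np.ptp(u))+20,int(np.ptp(v))+20),5)
E
```

```text
t: 14.55
position: [0.4793, 0.2223, 0.3968]
tcp_rot: [0.736, 0.677, 0.002, 0.0]
wrist_force: [-0.3, 0.1, -5.8]
width: 0.0258
t: 15.75
position: [0.4793, 0.2223, 0.3967]
tcp_rot: [0.736, 0.677, 0.001, 0.0]
wrist_force: [-0.4, 0.1, -6.0]
width: 0.0254
t 15.8 pos [0.4793 0.2223 0.3967] yaxis [ 0.996 -0.084  0.002] F [ 0.1 -0.3 -5.3] w 0.0258
dp [-0.0022, 0.0009, -0.0033] ang [0.0025, -0.0017, -0.0251] rows 0.2
red 15 [ 0.0367 -0.0183  0.0546] uv 307.73333333333335 203.2 305 311 202 204
dark 126 [ 0.0406 -0.0015  0.0253] uv 297.23809523809524 189.46031746031747 293 304 174 206
253 348 161 222
```

View pics/d2.png

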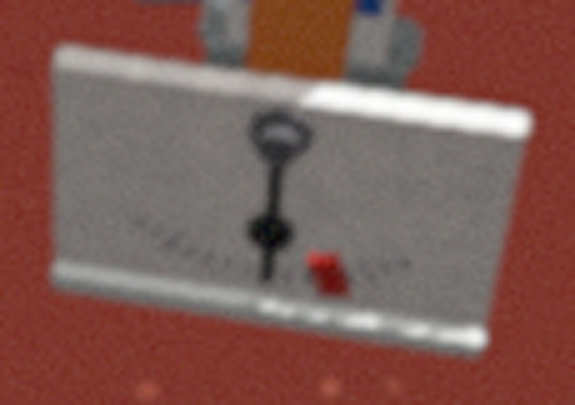

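Side view: dial seen full on. Pivot at about (279,137), pointer hanging down to (266,280), red mark at (328,273) on the carrier's +y side. I'll turn those into an angle by intersecting the rays with the dial plane.

Run:
```python
from m import *
b=vision.capture('side');s=sensors.get_state();rot=R.from_quat(s['tcp_rot']);t0=np.array(s['position']);F=b['frame'].astype(float)
K=np.array([[b['fx'],0,b['cx']],[0,b['fy'],b['cy']],[0,0,1.]]);C=np.array(b['cam_to_world'])
def hit(uv,x):
    n=cv2.undistortPoints(np.array([[uv]],float),K,np.array(b['dist'],float))[0,0]
    d=rot.inv().apply(C[:3,:3]@[n[0],-n[1],-1]);o=rot.inv().apply(C[:3,3]-t0)
    return o+d*(x-o[0])/d[0]
r,g,bb=[F[...,i] for i in range(3)]
box=np.zeros(r.shape,bool);box[196:212,300:318]=1
wt=np.clip(r-np.maximum(g,bb)-40,0,None)*box*(r<400)
v,u=np.mgrid[0:384,0:512]
# restrict to dial area above the base edge
wt[209:]=0;uv=(float((u*wt).sum()/wt.sum()),float((v*wt).sum()/wt.sum()))
dark=np.clip(110-F.max(-1),0,None)
rows=[(round(float((u[y,288:304]*dark[y,288:304]).sum()/max(dark[y,288:304].sum(),1e-6)),1),y) for y in range(174,210)]
print('mark uv',uv)
for x in(.034,.036,.038):
    m=hit(uv,x); pv=hit((298.8,178.4),x); Q=np.array([hit(p,x) for p in rows if 184<=p[1]<=206])
    c=np.polyfit(Q[:,2],Q[:,1],1)
    print(x,'mark',np.round(m,4),'r',round(float(np.hypot(m[1],m[2]-.0064)),4),'ang',round(float(np.degrees(np.arctan2(-m[1],m[2]-.0064))),1),'pivot',np.round(pv,4),'pointer slope deg',round(float(np.degrees(-np.arctan(c[0]))),1),'y at pivot',round(float(c[0]*.0064+c[1]),4),'tip y',round(float(c[0]*.064+c[1]),4))
```

```text
mark uv (307.74605032182563, 204.30719719133995)
0.034 mark [ 0.034  -0.0184  0.06  ] r 0.0567 ang 18.9 pivot [ 0.034  -0.0016  0.0093] pointer slope deg 0.7 y at pivot -0.0008 tip y -0.0015
0.036 mark [ 0.036  -0.0185  0.0577] r 0.0545 ang 19.8 pivot [ 0.036  -0.0018  0.0072] pointer slope deg 0.7 y at pivot -0.0009 tip y -0.0017
0.038 mark [ 0.038  -0.0186  0.0554] r 0.0524 ang 20.7 pivot [ 0.038  -0.002   0.0052] pointer slope deg 0.7 y at pivot -0.0011 tip y -0.0019
```

Run:
```python
from h import *
plan((.484,.266,.2),yawq(-98.5))
```

```text
t 15.85 pos [0.4793 0.2223 0.3968] yaxis [ 0.996 -0.084  0.003] F [ 0.7 -0.2 -5.5] w 0.026
dp [0.0436, 0.0005, 0.1968] ang [0.0004, -0.0035, 1.6348] rows 10.9
```

```bash
python3 -m handwheel '{"dp":[[0.002,0,0.005],[0.005,0,0.02],[0.01,0,0.04],[0.014,0,0.06],[0.018,0,0.08],[0.022,0,0.1],[0.026,0,0.12],[0.03,0,0.14],[0.034,0,0.16],[0.038,0,0.18],[0.042,0,0.19],[0.044,0,0.197]],"angular":[[0,0,0.06],[0,0,0.18],[0,0,0.32],[0,0,0.46],[0,0,0.6],[0,0,0.74],[0,0,0.88],[0,0,1.02],[0,0,1.16],[0,-0.001,1.3],[0,-0.002,1.44],[0,-0.003,1.58]],"hand":[0.02,0.02,0.02,0.02,0.02,0.02,0.02,0.02,0.02,0.02,0.02,0.02]}'
python3 -m handwheel '{"dp":[[0,0,0],[0,0,0],[0,0,0],[0,0,0]],"angular":[[0,0,0.055],[0,0,0.055],[0,0,0.055],[0,0,0.055]],"hand":[0.02,0.02,0.02,0.02]}'
python3 - <<'E'
from m import *
w=vision.capture('wrist');a=vision.capture('top');b=vision.capture('side')
s=sensors.get_state();rot=R.from_quat(s['tcp_rot']);t0=np.array(s['position'])
for p in(w,a,b):
  W=cloud(p);F=p['frame'];T=rot.inv().apply((W-t0).reshape(-1,3)).reshape(W.shape);print('--')
  for n,m in(('ribtop',sel(W,F,(.35,.15,.045),(.6,.4,.06),'yellow')),('blk',sel(W,F,(.35,.15,.01),(.6,.4,.04),'dark')),('orange',sel(W,F,t0-[.06,.06,.06],t0+[.06,.06,.06],'orange')),('clip',sel(W,F,t0-[.08,.06,.06],t0+[.08,.06,.06],'blue')),('base',sel(W,F,t0-[.08,.09,.083],t0+[.08,.09,.07],'grey'))):
    P=W[m]
    if len(P)>5:print(n,len(P),np.round(P.mean(0),4),'z',np.round(np.percentile(P[:,2],[2,50,98]),4),*rect(P),'tool',np.round(T[m].mean(0),4))
plan((.484,.266,.1425),yawq(-98.5))
c=np.zeros((600,800,3),np.uint8);c[:384,:512]=w['frame'];c[:480,520:800]=cv2.resize(b['frame'][180:372,230:342],None,fx=2.5,fy=2.5);c[390:600,100:380]=cv2.resize(a['frame'][180:285,80:220],None,fx=2,fy=2)
cv2.imwrite('pics/r.png',c[...,::-1])
E
```

```text
t: 17.05
position: [0.4828, 0.2671, 0.1986]
tcp_rot: [0.999, -0.049, -0.0, 0.001]
wrist_force: [0.6, 0.6, -5.3]
width: 0.0256
t: 17.45
position: [0.4831, 0.2673, 0.199]
tcp_rot: [0.997, -0.076, 0.0, 0.0]
wrist_force: [0.2, 0.1, -5.2]
width: 0.0255
--
ribtop 70 [0.5136 0.2602 0.0516] z [0.0457 0.0527 0.0551] [513.2, 259.7] (14.6, 5.5) 82.2 tool [0.0313 0.0021 0.1473]
blk 30 [0.5183 0.2668 0.0207] z [0.0194 0.0205 0.022 ] [517.8, 263.5] (53.4, 1.3) 82.6 tool [ 0.0349 -0.0052  0.1782]
orange 2641 [0.4873 0.2661 0.2302] z [0.1977 0.2363 0.2384] [494.6, 265.2] (27.1, 47.0) 83.9 tool [ 0.0043  0.0003 -0.0313]
clip 2316 [0.4468 0.2714 0.2262] z [0.1986 0.2307 0.2386] [455.9, 270.7] (35.9, 43.0) 80.2 tool [-0.0364  0.0013 -0.0273]
base 11820 [0.4917 0.2653 0.1706] z [0.1186 0.1717 0.268 ] [474.9, 267.9] (130.0, 96.3) 81.2 tool [0.0089 0.0004 0.0283]
--
blk 71 [0.5152 0.2598 0.0226] z [0.0109 0.0234 0.031 ] [515.3, 261.7] (70.5, 5.4) 82.2 tool [0.0329 0.0022 0.1763]
clip 144 [0.4423 0.2666 0.231 ] z [0.1914 0.2385 0.2423] [441.9, 267.5] (32.3, 13.1) 81.3 tool [-0.0402  0.0067 -0.032 ]
base 1981 [0.4801 0.2485 0.1474] z [0.1186 0.1233 0.2074] [474.2, 268.8] (131.0, 97.2) 81.1 tool [-0.0001  0.0188  0.0516]
--
blk 373 [0.4804 0.2995 0.023 ] z [0.0115 0.023  0.0317] [480.9, 298.2] (13.2, 82.9) 79.4 tool [-0.0075 -0.0318  0.1759]
clip 264 [0.4426 0.2827 0.2241] z [0.1899 0.2332 0.2407] [442.2, 278.0] (35.7, 13.6) 83.1 tool [-0.0423 -0.0093 -0.0251]
base 3327 [0.4763 0.2915 0.1443] z [0.1184 0.1229 0.2274] [472.9, 271.0] (131.0, 97.5) 82.6 tool [-0.0104 -0.0232  0.0546]
t 17.6 pos [0.483  0.2671 0.1989] yaxis [-0.152 -0.988  0.001] F [-0.1  1.  -5.6] w 0.0255
dp [0.0011, 0.0009, 0.0564] ang [0.0007, 0.0001, -0.0043] rows 1.1
```

View pics/r.png

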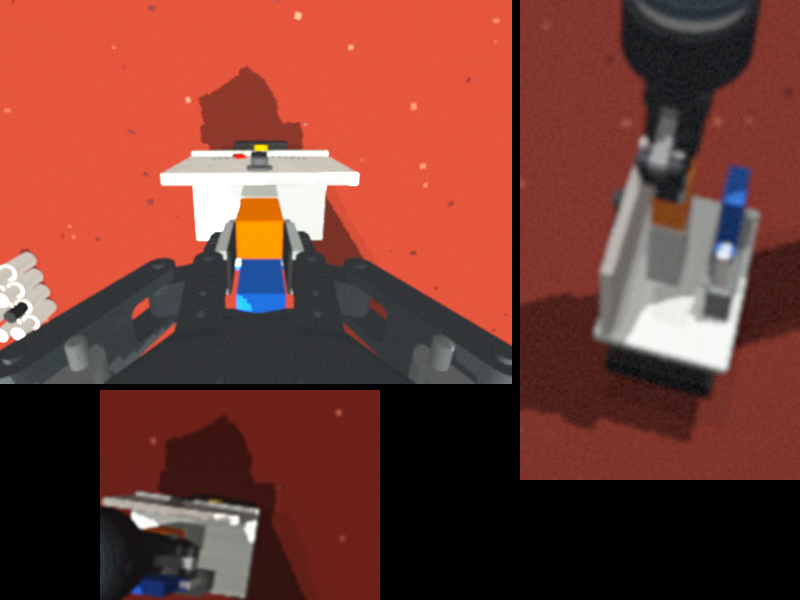

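```bash
python3 -m handwheel '{"dp":[[0.0015,0.001,0.01],[0.0015,0.001,0.025],[0.0015,0.001,0.04],[0.0015,0.001,0.048],[0.0015,0.001,0.052],[0.0015,0.001,0.054],[0.0015,0.001,0.056],[0.0015,0.001,0.057],[0.0015,0.001,0.058],[0.0015,0.001,0.059],[0.0015,0.001,0.059],[0.0015,0.001,0.059]],"angular":[[0,0,0],[0,0,0],[0,0,0],[0,0,0],[0,0,0],[0,0,0],[0,0,0],[0,0,0],[0,0,0],[0,0,0],[0,0,0],[0,0,0]],"hand":[0.02,0.02,0.02,0.02,0.02,0.02,0.02,0.02,0.02,0.02,0.02,0.02]}'
cat > arc.py <<'E'
from h import *
import sys
# TCP pose for tilt a (rad, about carrier x) : base centreline on rib, TCP h above the underside, push p into rib
def pose(a,h,p=0,ox=.0085,c=(.476,.2665),yaw=-8.5,r=.008):
    B=R.from_euler('z',yaw,degrees=True); n=np.array([0,-np.sin(a),np.cos(a)])
    P=B.apply([ox,0,.047]+n*(r+h-p))+[c[0],c[1],0]
    return P,B*R.from_euler('x',a)*R.from_euler('x',np.pi)
E
python3 - <<'E'
from arc import *
s=sensors.get_state()
for a in(0,-.1,-.2,-.3): plan(*pose(a,.0864,.0),s)
print(s['ft_torque'])
E
```

```text
t: 18.8
position: [0.4852, 0.2664, 0.1413]
tcp_rot: [0.997, -0.076, 0.001, -0.0]
wrist_force: [-2.9, -1.2, 4.8]
width: 0.026
t 18.8 pos [0.4852 0.2664 0.1413] yaxis [-0.152 -0.988 -0.001] F [-2.9 -1.2  4.8] w 0.026
dp [-0.0006, 0.0012, -0.0001] ang [-0.001, -0.001, -0.0044] rows 0.0
t 18.8 pos [0.4852 0.2664 0.1413] yaxis [-0.152 -0.988 -0.001] F [-2.9 -1.2  4.8] w 0.026
dp [-0.0007, -0.0082, 0.0004] ang [-0.101, -0.0008, -0.0044] rows 0.7
t 18.8 pos [0.4852 0.2664 0.1413] yaxis [-0.152 -0.988 -0.001] F [-2.9 -1.2  4.8] w 0.026
dp [-0.0007, -0.0175, 0.0018] ang [-0.201, -0.0005, -0.0044] rows 1.3
t 18.8 pos [0.4852 0.2664 0.1413] yaxis [-0.152 -0.988 -0.001] F [-2.9 -1.2  4.8] w 0.026
dp [-0.0008, -0.0267, 0.0042] ang [-0.301, -0.0003, -0.0045] rows 2.0
[-0.2585516   0.42327606 -0.02667141]
```

```bash
python3 -m handwheel '{"dp":[[0,-0.0025,0.0015],[0,-0.005,0.0017],[0,-0.0078,0.0019],[0,-0.0105,0.0022],[0,-0.013,0.0026],[0,-0.0158,0.0031],[0,-0.0185,0.0036],[0,-0.0212,0.0043],[0,-0.024,0.005],[0,-0.0267,0.0058],[0,-0.0267,0.006],[0,-0.0267,0.006]],"angular":[[-0.03,0,0],[-0.06,0,0],[-0.09,0,0],[-0.12,0,0],[-0.15,0,0],[-0.18,0,0],[-0.21,0,0],[-0.24,0,0],[-0.27,0,0],[-0.3,0,0],[-0.3,0,0],[-0.3,0,0]],"hand":[0.02,0.02,0.02,0.02,0.02,0.02,0.02,0.02,0.02,0.02,0.02,0.02]}'
python3 -m handwheel '{"dp":[[0,0,0.001],[0,0,0.001],[0,0,0.001],[0,0,0.001],[0,0,0.001],[0,0,0.001],[0,0,0.001],[0,0,0.001],[0,0,0.001],[0,0,0.001],[0,0,0.001],[0,0,0.001]],"angular":[[0,0,0],[0,0,0],[0,0,0],[0,0,0],[0,0,0],[0,0,0],[0,0,0],[0,0,0],[0,0,0],[0,0,0],[0,0,0],[0,0,0]],"hand":[0.02,0.02,0.02,0.02,0.02,0.02,0.02,0.02,0.02,0.02,0.02,0.02]}'
python3 - <<'E'
from arc import *
s=sensors.get_state()
plan(*pose(-.3,.0864,.0),s);print(R.from_quat(s['tcp_rot']).as_matrix().round(3).tolist())
w=vision.capture('wrist');b=vision.capture('side')
c=np.zeros((480,800,3),np.uint8);c[:384,:512]=cv2.resize(w['frame'][130:226,195:323],None,fx=4,fy=4,interpolation=cv2.INTER_CUBIC);c[:480,520:800]=cv2.resize(b['frame'][180:372,230:342],None,fx=2.5,fy=2.5)
cv2.imwrite('pics/t.png',c[...,::-1])
E
```

```text
t: 20.0
position: [0.4901, 0.2942, 0.1366]
tcp_rot: [0.986, -0.075, -0.01, 0.149]
wrist_force: [-1.9, 0.5, 6.2]
width: 0.0258
t: 21.2
position: [0.4905, 0.2948, 0.1365]
tcp_rot: [0.986, -0.074, -0.009, 0.15]
wrist_force: [-2.9, 1.0, 5.0]
width: 0.0255
t 21.2 pos [0.4905 0.2948 0.1365] yaxis [-0.143 -0.944  0.297] F [-2.9  1.   5. ] w 0.0255
dp [-0.0016, 0.0024, -0.0] ang [0.001, -0.0034, -0.002] rows 0.1
[[0.989, -0.143, -0.041], [-0.149, -0.944, -0.294], [0.004, 0.297, -0.955]]
```

View pics/t.png

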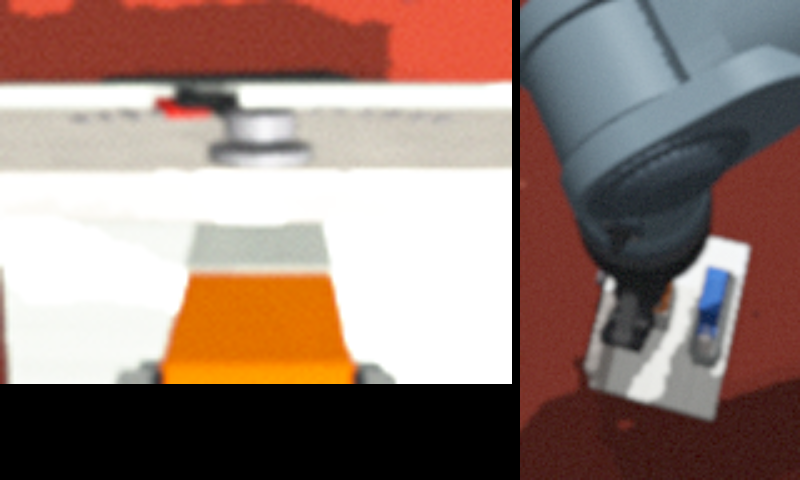

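Wrist crop: the pointer (tip near (182,93)) now lies across the red mark, with red showing on both sides at (165,103) and (198,112). I'll quantify that by intersecting the rays with the dial plane, using the earlier unobstructed wrist frame for the mark.

Run:
```python
from arc import *
w=vision.capture('wrist');s=sensors.get_state();rot=R.from_quat(s['tcp_rot']);t0=np.array(s['position'])
K=np.array([[w['fx'],0,w['cx']],[0,w['fy'],w['cy']],[0,0,1.]]);C=np.array(w['cam_to_world'])
v,u=np.mgrid[0:384,0:512]
n=cv2.undistortPoints(np.stack([u.ravel(),v.ravel()],1).astype(float)[:,None],K,np.array(w['dist'],float))[:,0]
d=rot.inv().apply(np.c_[n[:,0],-n[:,1],-np.ones(len(n))]@C[:3,:3].T);o=rot.inv().apply(C[:3,3]-t0)
for x in(.034,.036):
  H=(o+d*((x-o[0])/d[:,0])[:,None]).reshape(384,512,3)
  for nm,F in(('old',np.load('dial.npz')['F']),('new',w['frame'])):
    r,g,b=[F[...,i].astype(int) for i in range(3)]
    box=(abs(u-258)<40)&(v>146)&(v<162)
    red=box&(r>120)&(g<80)&(b<80)&(u<258)&(v>151);dark=box&(F.max(-1)<75)&(v>150)
    for k,m in(('red',red),('dark',dark)):
      P=H[m];A=np.degrees(np.arctan2(-P[:,1],P[:,2]-.0064));
      print(x,nm,k,len(P),'ang',np.percentile(A,[5,50,95]).round(1),'y',np.percentile(P[:,1],[2,50,98]).round(4),'z',np.percentile(P[:,2],[2,50,98]).round(4),'u',np.percentile(u[m],[2,50,98]))
for nm,F in(('old',np.load('dial.npz')['F']),('new',w['frame'])):
  for y in range(150,160): print(nm,y,' '.join('%d/%d'%(F[y,q,0],F[y,q,1]) for q in range(232,264,2)))
```

```text
0.034 old red 41 ang [14.7 18.5 23.7] y [-0.022  -0.0175 -0.0118] z [0.049  0.055  0.0679] u [234. 239. 245.]
0.034 old dark 90 ang [-5.9 -0.1  5.8] y [-0.0061  0.0001  0.0063] z [0.049  0.0677 0.0898] u [252. 259. 266.]
0.034 new red 21 ang [14.2 20.2 23.2] y [-0.0208 -0.0175 -0.0102] z [0.049  0.0491 0.0613] u [235.  238.  246.6]
0.034 new dark 45 ang [ 6.4 10.9 15.5] y [-0.0176 -0.0107 -0.0057] z [0.049  0.0612 0.0821] u [240.   247.   252.12]
0.036 old red 41 ang [18.1 23.5 30.7] y [-0.0207 -0.0164 -0.0111] z [0.0353 0.0409 0.053 ] u [234. 239. 245.]
0.036 old dark 90 ang [-7.8 -0.2  7.6] y [-0.0057  0.0001  0.006 ] z [0.0352 0.0528 0.0735] u [252. 259. 266.]
0.036 new red 21 ang [19.3 25.9 30.7] y [-0.0195 -0.0164 -0.0096] z [0.0352 0.0353 0.0468] u [235.  238.  246.6]
0.036 new dark 45 ang [ 8.  14.2 19.1] y [-0.0165 -0.0101 -0.0053] z [0.0352 0.0467 0.0663] u [240.   247.   252.12]
old 150 135/125 128/118 128/116 131/118 130/117 131/121 134/127 136/128 138/132 131/119 114/101 112/96 96/69 79/44 84/55 101/76
old 151 188/189 178/178 167/166 169/166 172/166 178/181 195/194 197/19
[... 1585 characters left out ...]
0 52/58 53/57 57/60 57/61 63/63 165/168 255/255 255/255 255/255 255/255
new 155 245/242 194/115 178/60 125/54 51/44 53/49 57/54 55/55 47/55 42/46 43/48 144/150 255/255 255/255 255/255 255/255
new 156 230/224 179/104 185/46 170/42 109/46 93/48 99/56 92/59 56/50 40/43 51/54 118/118 231/233 237/240 230/233 228/232
new 157 202/194 167/120 199/69 230/50 197/52 177/60 174/66 156/66 88/68 47/49 73/74 98/98 149/153 160/161 148/153 149/151
new 158 193/187 178/161 216/118 250/90 244/94 235/92 229/105 216/111 136/113 76/79 102/97 120/118 134/138 139/138 145/145 145/147
new 159 203/197 200/193 220/165 245/143 244/146 240/150 235/156 227/161 182/166 128/124 122/122 154/154 175/174 186/187 209/207 211/211
```

```bash
python3 -m handwheel '{"dp":[[0,0,0.001],[0,0.0004,0.001],[0,0.0008,0.001],[0,0.0008,0.001],[0,0.0008,0.001],[0,0.0008,0.001],[0,0.0008,0.001],[0,0.0008,0.001],[0,0.0008,0.001],[0,0.0008,0.001],[0,0.0008,0.001],[0,0.0008,0.001]],"angular":[[-0.006,0,0],[-0.012,0,0],[-0.018,0,0],[-0.018,0,0],[-0.018,0,0],[-0.018,0,0],[-0.018,0,0],[-0.018,0,0],[-0.018,0,0],[-0.018,0,0],[-0.018,0,0],[-0.018,0,0]],"hand":[0.02,0.02,0.02,0.02,0.02,0.02,0.02,0.02,0.02,0.02,0.02,0.02]}'
python3 -m handwheel '{"dp":[[0,0,0.001],[0,0,0.001],[0,0,0.001],[0,0,0.001],[0,0,0.001],[0,0,0.001],[0,0,0.001],[0,0,0.001],[0,0,0.001],[0,0,0.001],[0,0,0.001],[0,0,0.001]],"angular":[[0,0,0],[0,0,0],[0,0,0],[0,0,0],[0,0,0],[0,0,0],[0,0,0],[0,0,0],[0,0,0],[0,0,0],[0,0,0],[0,0,0]],"hand":[0.02,0.02,0.02,0.02,0.02,0.02,0.02,0.02,0.02,0.02,0.02,0.02]}'
python3 - <<'E'
from m import *
from arc import *
s=sensors.get_state()
plan(*pose(-.317,.0864,.0),s);rot=R.from_quat(s['tcp_rot']);t0=np.array(s['position']);print(np.degrees(np.arcsin(rot.as_matrix()[2,1])))
w=vision.capture('wrist');b=vision.capture('side');a=vision.capture('top')
for p in(w,a,b):
  W=cloud(p);F=p['frame'];T=rot.inv().apply((W-t0).reshape(-1,3)).reshape(W.shape)
  for n,m in(('rib',sel(W,F,(.35,.15,.04),(.6,.4,.06),'yellow')),('clip',sel(T,F,(-.07,-.03,-.06),(-.02,.03,.05),'blue')),('base',sel(T,F,(-.06,-.07,.07),(.04,.07,.088),'grey'))):
    if m.sum()>5:
      Q=T[m];print(n,m.sum(),'world',np.round(W[m].mean(0),4),'tool med',np.round(np.median(Q,0),4),'min',np.round(np.percentile(Q,2,axis=0),4),'max',np.round(np.percentile(Q,98,axis=0),4))
c=np.zeros((480,800,3),np.uint8);c[:384,:512]=cv2.resize(w['frame'][130:178,220:284],None,fx=8,fy=8,interpolation=cv2.INTER_CUBIC);c[:480,520:800]=cv2.resize(b['frame'][180:372,230:342],None,fx=2.5,fy=2.5)
cv2.imwrite('pics/t2.png',c[...,::-1])
E
```

```text
t: 22.55
position: [0.4907, 0.2955, 0.1362]
tcp_rot: [0.985, -0.073, -0.009, 0.158]
wrist_force: [-1.5, 1.6, 5.1]
width: 0.0254
t: 23.75
position: [0.4909, 0.296, 0.136]
tcp_rot: [0.985, -0.073, -0.009, 0.158]
wrist_force: [-1.6, 0.9, 6.5]
width: 0.0255
t 23.75 pos [0.4909 0.296  0.136 ] yaxis [-0.141 -0.94   0.312] F [-1.6  0.9  6.5] w 0.0255
dp [-0.0018, 0.0021, -0.0] ang [0.0002, -0.0053, -0.0006] rows 0.1
18.17424517999814
clip 2318 world [0.4554 0.3093 0.1615] tool med [-0.035   0.0007 -0.0313] min [-0.046  -0.0138 -0.0398] max [-0.034   0.0147  0.0013]
base 4586 world [0.4737 0.2715 0.0615] tool med [-0.0163  0.0172  0.0792] min [-0.053  -0.0618  0.0754] max [0.0341 0.0639 0.081 ]
clip 240 world [0.449  0.3011 0.1628] tool med [-0.0418  0.0148 -0.0323] min [-0.0496 -0.0118 -0.043 ] max [-0.0358  0.0218  0.0124]
base 1166 world [0.4714 0.2506 0.0705] tool med [-0.0163  0.0338  0.077 ] min [-0.0558 -0.0572  0.0725] max [0.0329 0.0663 0.0818]
clip 205 world [0.4498 0.3167 0.1663] tool med [-0.0434 -0.0057 -0.0405] min [-0.0504 -0.0183 -0.0433] max [-0.0367  0.0126  0.0078]
base 1506 world [0.4659 0.2965 0.0556] tool med [-0.0255 -0.036   0.0772] min [-0.059  -0.0645  0.0739] max [0.0195 0.0609 0.0809]
```

View pics/t2.png

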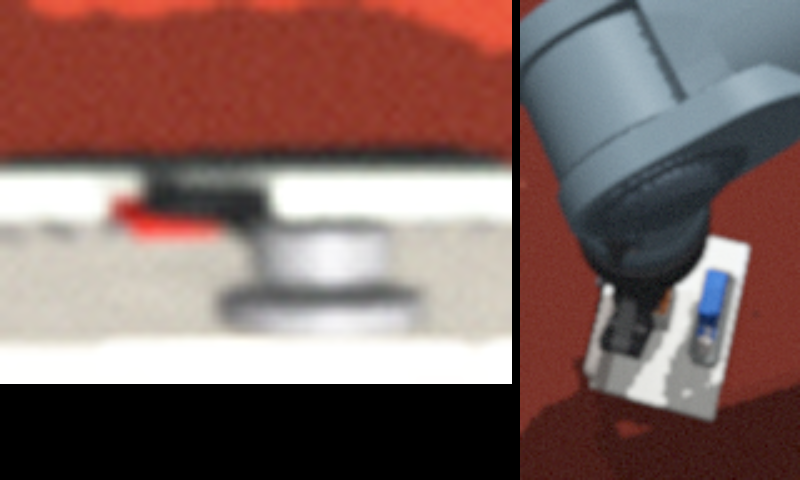

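Run:
```python
from h import *
a=vision.capture('top');W=cloud(a)
for t in('spare_center','dropper_a_center'):
    print(t,[(round(d['confidence'],2),np.round(np.nanmedian(W[d['mask']],0),3).tolist()) for d in vision.silhouettes(a,t)[:2]])
s=sensors.get_state();print(s['t'],np.round(s['wrist_force'],1),s['width'],np.abs(s['joint_velocities']).max())
print(workorder.close_job())
```

```text
spare_center [(0.52, [0.553, -0.257, 0.119])]
dropper_a_center [(0.71, [0.745, 0.138, 0.043])]
24.05 [-2.   0.3  6. ] 0.025767143340812107 0.0022291760047729176
the job is handed in; nothing more can be done
None
```

The job is done and handed in at 24 s. The blue-clipped plate is home in the carrier slot. The carrier rests on the yellow rib, held by its handle and rocked 18.2° with its +y side down, so the pointer should lie on the red mark.

**Last checks**
- **Plate:** the clip top measured 126 mm above the carrier's underside, which is what a plate fully home should read.
- **Resting on the rib:** the wrist force went from −5.4 N when hanging to about +6 N, so the rib carries roughly 12 N. The middle of the base is within about 2 mm of the rib line.
- **Pointer:** it had about 2 s to settle after the last change, and the last close-up, 0.3 s before handing in, shows it across the red mark.
- **Left alone:** a final top view found the black-clipped plate and the grey dropper bottle unmoved. I did not re-measure the amber bottle, but no move went near it.

**Where the checks disagreed:** the side view put the mark at 17.0–18.3° and the wrist view at 17.0–18.0°. The wrist camera sees the dial at a steep angle, so the pointer could be off-centre by up to about 1.5°, or 1.5 mm on the 9 mm mark. I found no outright failures.

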